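# Lock the full one of two look-alike gas cartridges into the dock

### The job

Two gas cartridges that look alike stand on the mat: one is full, the other spent and so clearly lighter. Lift them to feel which is heavier, then lock the full one into the gas dock: feel for the slots in its ring, press it gently down against the valve spring and turn it clockwise until it stops and stays down by itself. Stand the spent one upright in the blue tray, and leave everything else where it is.

Things in the scene. Friction and masses are not known exactly. Their poses are not given: they have to be found in the camera images.
- cartridge_a: closed aluminium gas cartridge, blue band, yellow stripe, 110 mm tall, 0.15 to 0.6 kg. Origin: centre of its underside, z up. Body 56 mm across from 18.5 to 94 mm above the origin (grip it there); below it a black foot 40 mm across, on which it stands. This one or cartridge_b is the full one, at least 0.15 kg heavier than the other.
- cartridge_b: the second cartridge, in shape and looks the same as cartridge_a.
- lug_a (a point): the tip of cartridge_a's first lug (on its own +x axis), 6.5 mm above the underside. It has three such steel lugs round the foot, 120 degrees apart: 9 mm wide, reaching 27.5 mm from the axis, undersides 4 mm and tops 9 mm above the cartridge's underside; a red mark on the body above each.
- lug_b (a point): the same point of cartridge_b.
- dock: gas dock, fixed: white housing 104 x 124 x 26 mm under an aluminium bayonet ring 80 mm across, 34 mm high. Origin: on the ring's axis at the worktop, x to the dock's back, z up. The ring was screwed on by hand, so its slots are turned by an unmeasured angle of up to 0.45 rad either way from the dock's +x (and +-120 degrees): feel for them, or see their red dots. It gives way above 0.8 N m.
- dock_mouth (a point): centre of the ring's flat mouth, 60 mm above the dock's origin: a 44 mm hole with three slots out to 60 mm, 120 degrees apart, each passing a lug within about 4 degrees. Off the slots the lugs rest on the mouth, the cartridge's underside 4 mm below it. From 14.5 mm below, the lugs can turn clockwise (from above) about 60 degrees (locked from 48 on) to a stop; at 18.5 mm the body meets the ring.
- valve (a joint): travel of the brass valve pin inside the ring, m, 0 up, grows as it is pushed down. Its top is 6.5 mm below the mouth; it pushes back with 8 N plus 0.5 N per mm. Let go at the stop, the spring lifts the lugs 2.5 mm into notches: locked, the underside stays 12 mm below the mouth. An unlocked cartridge is pushed up to about 6.5 mm.
- tray: blue open tray, fixed, outside 96 (own x) x 150 (own y) x 26 mm, walls 2 to 3 mm, floor 3 mm thick. Origin: centre of its underside, z up. Room for two cartridges side by side along y.
- amber_bottle: brown bottle with a black cap, 60 mm across, 128 mm tall, standing to the right; origin at its underside; not to be moved.
- petri_dish: clear lidded dish, 54 mm across, 14 mm high; origin at its underside; not to be moved.
- marker_pen: black felt marker lying flat, 136 x 32 x 20 mm, long along its own y; origin under its centre; not to be moved.
- screwdriver: small screwdriver with an orange handle lying near the wall, 108 x 150 x 22 mm over all; origin at its underside; not to be moved.
Not all that is in view belongs to the job. Leave any green look-alike of the cartridge_b alone.

How it is judged:
By the outcome, as a careful person would: the job done as asked, in the order asked, and still so for the second after the job is handed in, with the robot touching nothing.
It also fails if it takes over 72 s, if anything falls off the work surface, if the arm or the gripper's body presses on something with over 40 N, if the wrist force passes 120 N, or if a joint passes its speed limit or range.

### The arm

A 6-joint arm with a two-finger parallel gripper is mounted at the origin on the work surface; the furniture and walls round the work are solid. World frame = base frame: x ahead of the robot, y to its left, z up, the work surface at z = 0. Lengths are in mm, angles in rad, forces in N, time in s.
With the tool pointing down it reaches from about 375 to 900 mm from the base axis. Payload 3.1 kg.
Tool frame: the origin (TCP) lies at the very end of the fingers, on their centre line; the grasp point (between the pads) lies robot.grip_depth behind it (robot.grip_depth is the distance from the TCP to the grasp point, in mm); z points along the fingers, y is the line along which they close (so a half turn about z gives the same grasp; the last joint's range is limited). The gripper opens to 87 mm and grips with 3 to 60 N. Pads are 19 mm wide; open, the fingers measure 117 mm over their backs; the gripper's body (75 mm by 190 mm) begins 51 mm behind the grasp point.
Start: joints at [0.925, 0.527, 1.433, -0, 1.181, -0.178], TCP at [281.227, 558.129, 222.548] pointing down, gripper open.
Joint ranges: [-3.08, 3.08], [-0.75, 2.2], [0.22, 2.44], [-1.43, 4.57], [0, 2.65], [-2.85, 2.85]. Speed limits (rad/s): [2.79, 2.79, 3.14, 3.14, 3.14, 3.14].

### API

Orientations are given as a unit quaternion [x, y, z, w].
In Python, from station import observe, cams, sign_off, robot gives the robot as it stands.
- The arm moves only by the tool apply_moves, never from a script. Its argument "series" is a list that holds one entry, the list of rows, each a list of 7 numbers: the shift along the tool's x, y, z normalised to -1 to 1, where 1 is 50 mm, then the turn, a rotation vector about the tool's x, y, z normalised to -1 to 1, where 1 is 4 degrees, then the opening, from -1 (shut) to 1 (fully open). A call has 1 to 5 rows; each row shifts and turns the commanded pose from where the row before left it, along the tool's axes as they then stand; what a row does not reach is not made up. A row lasts 1/10 s, in which the tool goes at most 50 mm and 8.59 degrees, less where a joint would pass 70% of its speed; a pose out of reach is approached as far as the arm can. A call with a number of a shift or a turn outside -1 to 1 is refused whole. A call with a gripper value outside its range is refused whole. The fingers move at their own pace and stop on an object; "force" is the grip in N (left out, the last holds). Time passes only in rows, so rows that do not move let the fingers close. It gives the time, the measured TCP pose, the force, the opening and the grip force at its end, in the units of the state.
- observe(): the state, without advancing time (a new reading comes with each control period).
- cams.camera(name): name is "side" or "top"; returns a dict with "frame" (384x512x3 uint8, blue, green, red), "mtx" (3x3 intrinsics, pixels), "origin" and "attitude" of the camera in the world. Camera axes: x right, y down, z forward; pixel columns grow to the right and rows downward; lengths in mm; the calibration is good to about 2 mm. A picture is of the moment at which its call begins. There is no depth.
- sign_off(): hands the job in; it is judged then, once.
The state is a dict: "clock": time; "qpos": joint angles; "dq": joint speeds; "joint_torque": joint torques, N m; "ee_pos": TCP position; "tcp_rot": TCP orientation; "contact_force": force on the tool from outside, world axes, zero at the start; "torque": the same for the moment, N m; "width": finger opening in mm; "grasp_force": force on a finger pad.
Only numpy, scipy, OpenCV 4.12 (cv2) and the standard library are available. Lean on these libraries where they do the work, as an engineer would, in place of code of your own. Each camera call takes 0.05 s, during which the arm holds its last target. There are 200 camera calls.

## Working session

There is one attempt and no reset: what is moved stays moved. The work goes in short steps, Python scripts to look and compute and a tool call to move; the robot and the scene stay as the last step left them, time stands still between calls to the robot, and variables do not carry over. Pictures are saved under pics/ and viewed, at most 10 in all, crops included, and the job is handed in when it is done.

Besides the shell and the picture viewer there is one more tool, called after "Call:" by a JSON object that holds its "api" and its "payload", one argument or row to a line. apply_moves: Moves the arm, as the interface text tells. Scaled input: -1 to 1 covers 50 mm each way for a shift and 4 degrees each way for a turn. Its arguments: {"type":"object","properties":{"series":{"type":"array","items":{"type":"array","items":{"type":"array","items":{"type":"number","minimum":-1,"maximum":1}}}},"force":{"type":"number"}},"required":["series"]}

```bash
mkdir -p pics; ls; cat > h.py <<'E'
import numpy as np, cv2
from scipy.spatial.transform import Rotation as R
from station import observe, cams, sign_off, robot
def rot(a):
    a=np.array(a,float); return R.from_quat(a).as_matrix() if a.size==4 else a.reshape(3,3)
def snap(n,f):
    c=cams.camera(n); cv2.imwrite('pics/'+f,c['frame']); return c
def proj(c,p):
    q=rot(c['attitude']).T@(np.array(p,float)-c['origin']); return (c['mtx']@q)[:2]/q[2]
def ray(c,u,v):
    return np.array(c['origin'],float), rot(c['attitude'])@np.linalg.inv(c['mtx'])@[u,v,1]
def at_z(c,u,v,z):
    o,d=ray(c,u,v); return o+d*(z-o[2])/d[2]
def tri(c1,p1,c2,p2):
    A=[];b=[]
    for c,p in((c1,p1),(c2,p2)):
        o,d=ray(c,*p); d=d/np.linalg.norm(d); P=np.eye(3)-np.outer(d,d); A.append(P);b.append(P@o)
    return np.linalg.lstsq(np.vstack(A),np.hstack(b),rcond=None)[0]
E
python3 - <<'E'
from h import *
import pickle
s=observe(); print(s); print({k:getattr(robot,k) for k in dir(robot) if k[0]!='_'})
cs={n:snap(n,n+'0.png') for n in('side','top')}
pickle.dump(cs,open('cs.pkl','wb'))
for n,c in cs.items(): print(n,c['mtx'],c['origin'],c['attitude'])
E
```

```text
pics
{'clock': 0.0, 'qpos': array([ 9.25454599e-01,  5.28423701e-01,  1.43389729e+00, -8.69382937e-06,
        1.18138121e+00, -1.78497683e-01]), 'dq': array([-0.00117698, -0.00114437,  0.00271153,  0.00053385, -0.00104752,
       -0.00090171]), 'joint_torque': array([ 3.82306353e-04, -4.40041637e+01, -1.76591045e+01,  6.34381687e-02,
        5.82315295e-02, -1.49504476e-04]), 'ee_pos': array([280.82558856, 557.54513746, 221.59930957]), 'tcp_rot': array([ 2.31306352e-01,  9.72880393e-01, -9.68156164e-04, -4.18615745e-04]), 'contact_force': array([0.29941318, 0.25187256, 0.72772175]), 'torque': array([-0.00972274,  0.03445103, -0.005072  ]), 'grasp_force': 0.0, 'width': 86.59402581177095}
{'IKError': <class 'station.IKError'>, 'grip_depth': 18.700000000000003}
side [[401.08958987   0.         255.50745542]
 [  0.         401.08958987 189.51001672]
 [  0.           0.           1.        ]] [ 761.90870096 -548.77850195  890.76043753] [ 0.91526196  0.20683777 -0.08044817 -0.33621686]
top [[360.67275881   0.         253.50095969]
 [  0.         360.67275881 194.22511853]
 [  0.           0.           1.        ]] [ 360.11527867  105.80052491 1033.11692717] [ 0.7070689  -0.70607593  0.03503843 -0.01681264]
```

```bash
python3 -c "
import cv2
for n in('side','top'):
    i=cv2.imread(f'pics/{n}0.png'); cv2.imwrite(f'pics/{n}0b.png',cv2.resize(i,(800,600),interpolation=cv2.INTER_CUBIC))"
```

```text
(no output)
```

View pics/side0b.png

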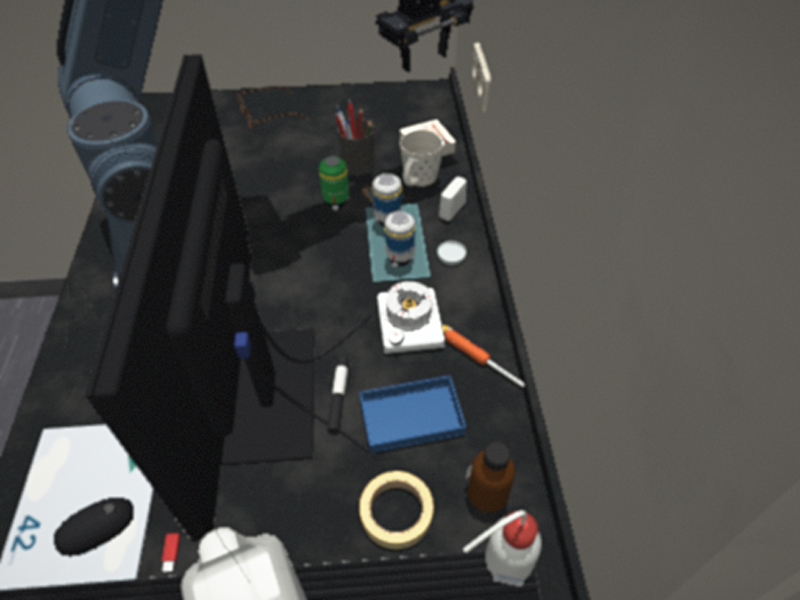

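View pics/top0b.png

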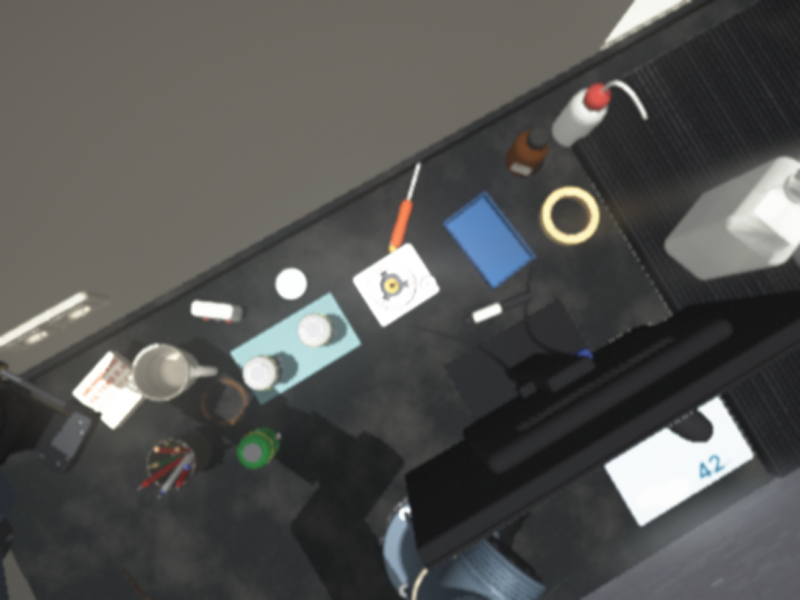

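The side view shows the cartridges' tops at (400,222) and (387,182), the dock at (410,300) and the tray at (412,412) (800-wide pixels). The top view shows them at (315,330), (262,372), (391,286) and (489,240). A monitor stands between the robot and the work. I'll zoom in on the cartridges and the ring.

```bash
python3 - <<'E'
from h import *
import pickle
cs=pickle.load(open('cs.pkl','rb')); S,T=cs['side'],cs['top']; k=.64
def p(n,a,b): print(n,tri(S,(a[0]*k,a[1]*k),T,(b[0]*k,b[1]*k)).round(0))
p('near top',(400,220),(315,330)); p('far top',(387,181),(260,373))
p('valve',(409,301),(391,286)); 
p('mon far-top corner',(190,57),(800,293)) 
p('mon A',(97,395),(795,293)); p('mon B',(192,57),(408,480))
p('tray c',(412,413),(489,240)); p('bottle cap',(497,455),(538,137)); p('green',(333,162),(254,450));p('mug',(420,143),(163,370))
for q in((487,195),(534,247),(494,286),(445,227)): print('tray rim',at_z(T,q[0]*k,q[1]*k,26).round())
a=cv2.resize(T['frame'][150:215,220:290],None,fx=5.6,fy=5.6,interpolation=cv2.INTER_CUBIC)
b=cv2.resize(S['frame'][175:230,235:290],(392,364),interpolation=cv2.INTER_CUBIC)
c=cv2.resize(S['frame'][105:175,225:285],(312,364),interpolation=cv2.INTER_CUBIC)
o=np.zeros((600,800,3),np.uint8); 
o[:300,:400]=cv2.resize(T['frame'][152:212,215:295],(400,300),interpolation=cv2.INTER_CUBIC)
o[:300,400:]=cv2.resize(S['frame'][175:229,228:300],(400,300),interpolation=cv2.INTER_CUBIC)
o[300:,:400]=cv2.resize(T['frame'][195:255,145:225],(400,300),interpolation=cv2.INTER_CUBIC)
o[300:,400:]=cv2.resize(S['frame'][105:180,210:310],(400,300),interpolation=cv2.INTER_CUBIC)
cv2.imwrite('pics/z.png',o)
E
```

```text
near top [387. 216. 106.]
far top [317. 304. 108.]
valve [465.  90.  50.]
mon far-top corner [ 400. -196.  633.]
mon A [ 404. -387.  402.]
mon B [197.  57. 458.]
tray c [554. -90.  14.]
bottle cap [ 708. -154.  120.]
green [193. 311. 109.]
mug [318. 464.  93.]
tray rim [633. -86.  26.]
tray rim [ 538. -171.   26.]
tray rim [466. -97.  26.]
tray rim [574.  -9.  26.]
```

View pics/z.png

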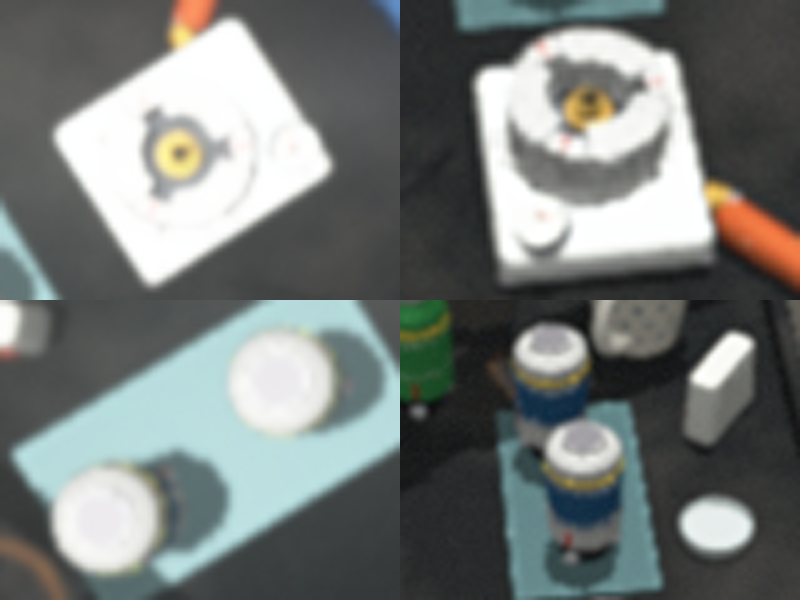

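The ring's red dots are visible in the top crop at (143,101), (153,207) and (244,147). One lug of the near cartridge shows in the side crop at (570,555). Computing angles and positions now.

```bash
python3 - <<'E'
from h import *
import pickle
cs=pickle.load(open('cs.pkl','rb')); S,T=cs['side'],cs['top']; k=.64
c=lambda x,y:(215+x/5,152+y/5); cs_=lambda x,y:(228+(x-400)*.18,175+y*.18)
ang=lambda d:np.degrees(np.arctan2(d[1],d[0])).round(1)
dt=[at_z(T,*c(*q),60) for q in((143,101),(153,207),(244,147))]
ds=[at_z(S,*cs_(*q),60) for q in((544,46),(656,82),(566,143))]
for D in(dt,ds):
    D=np.array(D)[:,:2]; A=np.c_[2*D,np.ones(3)]; s=np.linalg.solve(A,(D**2).sum(1)); print('dots centre',s[:2],'rad',np.sqrt(s[2]+s[:2]@s[:2]),[ang(d-s[:2]) for d in D])
v=at_z(T,*c(180,153),53.5);print('valve top view',v, 'side',at_z(S,*cs_(588,105),53.5))
n=tri(S,(210+(585-400)/4,105+(440-300)/4),T,(145+280/5,195+80/5));f=tri(S,(210+(552-400)/4,105+(342-300)/4),T,(145+103/5,195+220/5))
print('near',n,'far',f)
l=at_z(S,210+170/4,105+255/4,6.5);print('lug near side',l,l-n,ang(l-n),np.hypot(*(l-n)[:2]))
l=at_z(T,145+347/5,195+85/5,6.5);print('lug near top',l-n,ang(l-n))
for q in((165,470),(180,520)):
    l=at_z(T,145+q[0]/5,195+(q[1]-300)/5,6.5);print('far top',l-f,ang(l-f))
def p(n,a,b): print(n,tri(S,(a[0]*k,a[1]*k),T,(b[0]*k,b[1]*k)).round(0))
p('monTop',(190,57),(425,567)); p('monBot',(215,535),(800,293)); p('monbotfar',(250,280),(408,480))
E
```

```text
dots centre [464.44147404  86.86388664] rad 34.18153150673615 [np.float64(37.4), np.float64(153.5), np.float64(-86.3)]
dots centre [466.13855819  88.492923  ] rad 34.87514498108391 [np.float64(151.2), np.float64(33.1), np.float64(-80.4)]
valve top view [463.9394725   87.38916733  53.5       ] side [469.20416304  84.96472984  53.5       ]
near [386.87314058 217.24132492 108.46158609] far [316.11857006 306.17114355 107.53734985]
lug near side [385.14128636 198.37366935   6.5       ] [  -1.73185422  -18.86765558 -101.96158609] -95.2 18.946971947499588
lug near top [  -2.10865364  -26.97440125 -101.96158609] -94.5
far top [  20.64393306  -13.91846591 -101.03734985] -34.0
far top [  -7.38153124  -22.76074421 -101.03734985] -108.0
monTop [138.  63. 445.]
monBot [ 463. -446.  273.]
monbotfar [121.  62. -28.]
```

Call:
{"api": "apply_moves", "payload": {
  "series": [
    [[-0.49,-0.7,0,0,0,0,1],[-0.49,-0.7,0,0,0,0,1],[-0.49,-0.7,0,0,0,0,1],[-0.49,-0.7,0,0,0,0,1],[-0.49,-0.7,0,0,0,0,1]]
  ],
  "force": 20
}}

```text
clock: 0.6
ee_pos: [311.6, 345.0, 222.3]
tcp_rot: [0.231, 0.973, -0.0, -0.0]
contact_force: [-0.3, -0.3, 0.8]
width: 87.3
grasp_force: 0.0
```

Call:
{"api": "apply_moves", "payload": {
  "series": [
    [[-0.47,-0.69,0.3,0,0,0,1],[0,0,0.5,0,0,0,1],[0,0,0,0,0,0,1],[0,0,0,0,0,0,1]]
  ]
}}

```text
clock: 1.0
ee_pos: [317.4, 305.5, 182.5]
tcp_rot: [0.231, 0.973, -0.0, -0.0]
contact_force: [0.4, 0.0, 0.4]
width: 87.1
grasp_force: 0.0
```

```bash
python3 - <<'E'
from h import *
import pickle
s=observe(); print(s); 
cs={n:snap(n,n+'1.png') for n in('side','top')}; pickle.dump(cs,open('cs1.pkl','wb'))
a=cs['top']['frame'][90:340,60:400]; cv2.imwrite('pics/t1.png',cv2.resize(a,None,fx=2.3,fy=2.3))
E
```

```text
{'clock': 1.0, 'qpos': array([ 5.11463886e-01,  3.46740488e-01,  1.92222474e+00,  1.74425302e-04,
        8.73480263e-01, -5.92525920e-01]), 'dq': array([ 0.01832222, -0.01500382, -0.0296223 , -0.00061767, -0.00268682,
        0.0016109 ]), 'joint_torque': array([-3.93846659e-01, -2.97770888e+01, -1.18676099e+01,  1.21822275e-02,
        1.23690083e-01, -1.36702391e-03]), 'ee_pos': array([317.36762106, 305.46898787, 182.54951798]), 'tcp_rot': array([ 2.31344329e-01,  9.72871839e-01, -2.39925477e-04, -3.58795961e-04]), 'contact_force': array([0.39821327, 0.03047361, 0.35009333]), 'torque': array([ 0.03518703, -0.05811683, -0.00894152]), 'grasp_force': 0.0, 'width': 87.14723475887662}
```

View pics/side1.png

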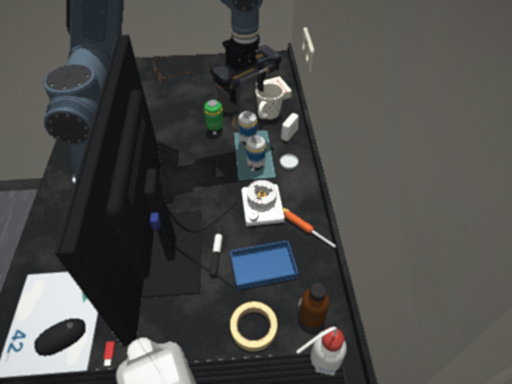

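```bash
python3 - <<'E'
from h import *
import pickle
cs=pickle.load(open('cs1.pkl','rb'))
for n in cs: print(n,proj(cs[n],(317.4,305.5,182.5)),proj(cs[n],(317,305.5,110)),proj(cs[n],(387,217,110)))
c=cams.camera('side'); print(np.abs(c['frame'].astype(int)-cs['side']['frame']).mean())
E
```

```text
side [246.79753926  95.46616384] [247.26903415 115.16602014] [255.42815864 139.76708071]
top [158.3256001  239.08176104] [165.12543284 237.786242  ] [200.55448828 210.13158389]
1.350433349609375
```

View pics/t1.png

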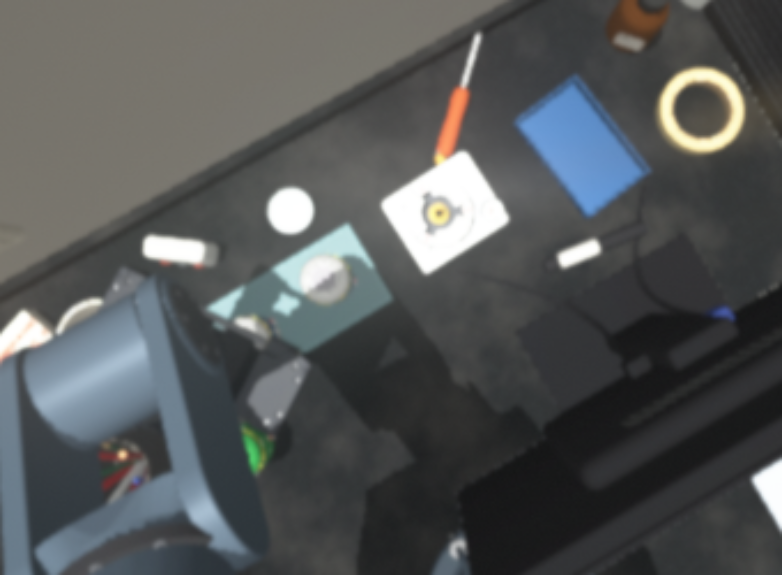

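Call:
{"api": "apply_moves", "payload": {
  "series": [
    [[0,0,0.8,0,0,0,1],[0,0,0.8,0,0,0,1],[0,0,0.7,0,0,0,1],[0,0,0.23,0,0,0,1],[0,0,0,0,0,0,1]]
  ]
}}

```text
clock: 1.65
ee_pos: [316.7, 305.7, 54.8]
tcp_rot: [0.231, 0.973, -0.001, -0.001]
contact_force: [-0.3, -0.9, -0.6]
width: 87.3
grasp_force: 0.0
```

Call:
{"api": "apply_moves", "payload": {
  "series": [
    [[0,0,0,0,0,0,-1],[0,0,0,0,0,0,-1],[0,0,0,0,0,0,-1],[0,0,0,0,0,0,-1],[0,0,0,0,0,0,-1]]
  ],
  "force": 25
}}

```text
clock: 2.15
ee_pos: [317.9, 305.7, 56.7]
tcp_rot: [0.231, 0.973, 0.001, 0.001]
contact_force: [-0.0, 0.8, 2.8]
width: 56.0
grasp_force: 24.9
```

Call:
{"api": "apply_moves", "payload": {
  "series": [
    [[0,0,-0.2,0,0,0,-1],[0,0,-0.4,0,0,0,-1],[0,0,0,0,0,0,-1],[0,0,0,0,0,0,-1],[0,0,0,0,0,0,-1]]
  ]
}}

```text
clock: 2.65
ee_pos: [316.9, 305.0, 85.6]
tcp_rot: [0.231, 0.973, -0.0, -0.0]
contact_force: [-0.2, 0.5, -4.4]
width: 55.5
grasp_force: 24.9
```

```bash
python3 - <<'E'
from h import *
import pickle
s=observe(); print(s['ee_pos'],s['contact_force'],s['width'])
c=snap('side','s2.png'); pickle.dump(c,open('c2.pkl','wb'))
t=snap('top','t2.png')
o=np.hstack([cv2.resize(c['frame'][85:165,215:295],(400,400),interpolation=cv2.INTER_CUBIC),cv2.resize(t['frame'][185:265,140:220],(400,400),interpolation=cv2.INTER_CUBIC)])
cv2.imwrite('pics/z2.png',o)
E
```

```text
[316.85020668 305.02249883  85.61751244] [-0.2346088   0.49343351 -4.43446073] 55.53640119210893
```

View pics/z2.png

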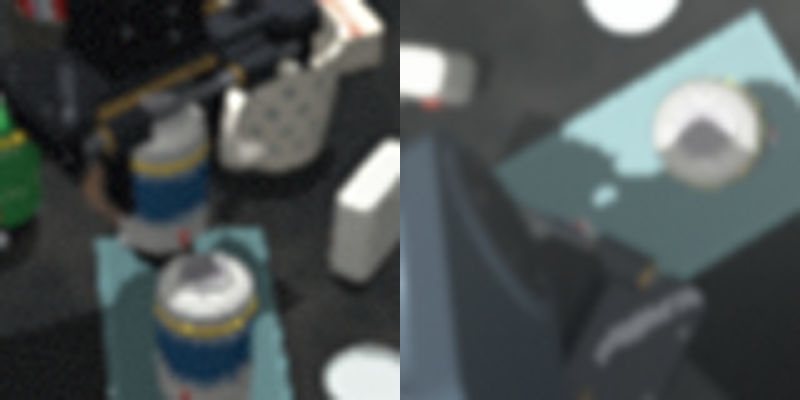

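The crop shows the far cartridge held and lifted, with its red mark at (185,238). It weighs about 4.4 N. I'll set it back and weigh the other.

Call:
{"api": "apply_moves", "payload": {
  "series": [
    [[0,0,0.35,0,0,0,-1],[0,0,0.22,0,0,0,-1],[0,0,0,0,0,0,-1],[0,0,0,0,0,0,1],[0,0,0,0,0,0,1]]
  ]
}}

```text
clock: 3.25
ee_pos: [317.6, 305.5, 57.8]
tcp_rot: [0.231, 0.973, 0.0, 0.0]
contact_force: [-0.3, 0.2, 0.5]
width: 65.0
grasp_force: 0.0
```

Call:
{"api": "apply_moves", "payload": {
  "series": [
    [[0,0,0,0,0,0,1],[0,0,-0.6,0,0,0,1],[0,0,-0.9,0,0,0,1],[0,0,-0.3,0,0,0,1],[-0.7,-0.32,0,0,0,0,1]]
  ]
}}

```text
clock: 3.75
ee_pos: [341.2, 277.7, 150.6]
tcp_rot: [0.229, 0.974, 0.002, 0.002]
contact_force: [1.5, -0.8, -0.5]
width: 87.2
grasp_force: 0.0
```

Call:
{"api": "apply_moves", "payload": {
  "series": [
    [[-0.7,-0.32,0,0,0,0,1],[-0.64,-0.3,0,0,0,0,1],[0,0,0,0,0,0,1],[0,0,0,0,0,0,1]]
  ]
}}

```text
clock: 4.15
ee_pos: [387.5, 216.9, 147.9]
tcp_rot: [0.232, 0.973, 0.0, 0.0]
contact_force: [-0.2, -0.3, 0.7]
width: 86.6
grasp_force: 0.0
```

```bash
python3 - <<'E'
from h import *
import pickle
print(observe()['ee_pos'])
c=pickle.load(open('c2.pkl','rb'))
def cyl(c,u,v,xy,r=28):
    o,d=ray(c,u,v); a=d[:2]@d[:2]; w=o[:2]-xy; b=w@d[:2]; q=w@w-r*r; D=b*b-a*q
    t=(-b-np.sqrt(max(D,0)))/a; p=o+t*d; return p.round(1), np.degrees(np.arctan2(*(p[:2]-xy)[::-1])).round(1)
print('far',cyl(c,215+185/5,85+238/5,np.array([317,305.2])))
print('near',cyl(c,215+183/5,85+396/5,np.array([387,217])))
c=pickle.load(open('cs.pkl','rb'))['side']
print('near',cyl(c,210+170/4,105+238/4,np.array([387,217])))
print(proj(c,(317,305.2,75)),proj(c,(387,217,75)))
E
```

```text
[387.4842023  216.94908397 147.88786313]
far (array([340.1, 289.3,  61.6]), np.float64(-34.5))
near (array([387.2, 189. ,  36. ]), np.float64(-89.6))
near (array([390.1, 189.2,  35.8]), np.float64(-83.7))
[247.49444713 124.12500149] [255.52774644 148.65325679]
```

Call:
{"api": "apply_moves", "payload": {
  "series": [
    [[0,0,0.8,0,0,0,1],[0,0,0.7,0,0,0,1],[0,0,0.33,0,0,0,1],[0,0,0,0,0,0,1],[0,0,0,0,0,0,-1]]
  ]
}}

```text
clock: 4.65
ee_pos: [386.5, 218.1, 56.2]
tcp_rot: [0.231, 0.973, -0.0, -0.0]
contact_force: [0.0, -0.1, 0.2]
width: 84.0
grasp_force: 0.0
```

Call:
{"api": "apply_moves", "payload": {
  "series": [
    [[0,0,0,0,0,0,-1],[0,0,0,0,0,0,-1],[0,0,0,0,0,0,-1],[0,0,0,0,0,0,-1]]
  ],
  "force": 25
}}

```text
clock: 5.05
ee_pos: [387.8, 217.6, 56.7]
tcp_rot: [0.231, 0.973, 0.0, 0.001]
contact_force: [0.1, -0.1, 2.6]
width: 56.2
grasp_force: 25.0
```

Call:
{"api": "apply_moves", "payload": {
  "series": [
    [[0,0,-0.2,0,0,0,-1],[0,0,-0.4,0,0,0,-1],[0,0,0,0,0,0,-1],[0,0,0,0,0,0,-1],[0,0,0,0,0,0,-1]]
  ]
}}

```text
clock: 5.55
ee_pos: [386.9, 217.3, 85.7]
tcp_rot: [0.231, 0.973, -0.0, -0.0]
contact_force: [-0.0, -0.0, -2.1]
width: 55.8
grasp_force: 25.0
```

Call:
{"api": "apply_moves", "payload": {
  "series": [
    [[0,0,0,0,0,0,-1],[0,0,0,0,0,0,-1]]
  ]
}}

```text
clock: 5.75
ee_pos: [386.9, 217.3, 85.5]
tcp_rot: [0.231, 0.973, -0.0, -0.001]
contact_force: [0.2, -0.2, -2.1]
width: 55.8
grasp_force: 25.0
```

Call:
{"api": "apply_moves", "payload": {
  "series": [
    [[0,0,0.35,0,0,0,-1],[0,0,0.22,0,0,0,-1],[0,0,0,0,0,0,-1],[0,0,0,0,0,0,1],[0,0,0,0,0,0,1]]
  ]
}}

```text
clock: 6.25
ee_pos: [387.3, 217.5, 57.6]
tcp_rot: [0.231, 0.973, -0.0, 0.0]
contact_force: [-0.4, -1.0, -0.3]
width: 64.8
grasp_force: 0.0
```

Call:
{"api": "apply_moves", "payload": {
  "series": [
    [[0,0,0,0,0,0,1],[0,0,-0.6,0,0,0,1],[0,0,-0.9,0,0,0,1],[0,0,-0.3,0,0,0,1],[0.7,0.32,0,0,0,0,1]]
  ]
}}

```text
clock: 6.75
ee_pos: [368.7, 247.3, 150.7]
tcp_rot: [0.234, 0.972, 0.003, 0.005]
contact_force: [0.2, 0.6, -0.7]
width: 86.8
grasp_force: 0.0
```

Call:
{"api": "apply_moves", "payload": {
  "series": [
    [[0.7,0.32,0,0,0,0,1],[0.64,0.3,0,0,0,0,1],[0,0,0,0,0,0,1],[0,0,0.8,0,0,0,1],[0,0,0.7,0,0,0,1]]
  ]
}}

```text
clock: 7.25
ee_pos: [318.8, 306.0, 72.8]
tcp_rot: [0.231, 0.973, 0.002, 0.002]
contact_force: [0.4, -0.6, -0.3]
width: 87.0
grasp_force: 0.0
```

Call:
{"api": "apply_moves", "payload": {
  "series": [
    [[0,0,0.33,0,0,0,1],[0,0,0,0,0,0,1],[0,0,0,0,0,0,1]]
  ]
}}

```text
clock: 7.55
ee_pos: [317.8, 305.0, 56.2]
tcp_rot: [0.232, 0.973, -0.0, -0.0]
contact_force: [1.3, -1.6, -0.9]
width: 87.2
grasp_force: 0.0
```

Call:
{"api": "apply_moves", "payload": {
  "series": [
    [[0,0,0,0,0,0,-1],[0,0,0,0,0,0,-1],[0,0,0,0,0,0,-1],[0,0,0,0,0,0,-1],[0,0,-0.2,0,0,0,-1]]
  ],
  "force": 45
}}

```text
clock: 8.05
ee_pos: [316.7, 305.0, 65.9]
tcp_rot: [0.231, 0.973, -0.001, -0.001]
contact_force: [-0.7, -1.1, -4.4]
width: 55.3
grasp_force: 45.1
```

Call:
{"api": "apply_moves", "payload": {
  "series": [
    [[0,0,-0.6,0,0,0,-1],[0,0,-0.8,0,0,0,-1],[0,0,-0.8,0,0,0,-1],[0,0,-0.56,0,0,0,-1],[0,0,0,0,0,0,-1]]
  ]
}}

```text
clock: 8.55
ee_pos: [319.0, 306.5, 207.6]
tcp_rot: [0.231, 0.973, 0.003, 0.003]
contact_force: [1.2, -0.1, -4.7]
width: 55.4
grasp_force: 45.0
```

```bash
python3 - <<'E'
from h import *
s=observe(); print(s['ee_pos'],s['contact_force'],s['width'],s['qpos'])
D=[(.5284,1.4339,281.23,558.13,222.5),(.34674,1.92222,317.37,305.47,182.55),(*s['qpos'][1:3],*s['ee_pos'])]
A=[];b=[]
for a,q,x,y,z in D:
    r=np.sqrt(x*x+y*y-110.8**2); A+=[[1,0,np.sin(a),np.sin(a+q)],[0,1,np.cos(a),np.cos(a+q)]]; b+=[r,z]
X,res,_,sv=np.linalg.lstsq(np.array(A),np.array(b),rcond=None); a0,h,L1,L2=X; print(X,res,sv)
from scipy.optimize import fsolve
for x,y,z in((465,88,205),(465,88,98),(554,-90,60)):
    r=np.sqrt(x*x+y*y-110.8**2)
    q=fsolve(lambda q:[a0+L1*np.sin(q[0])+L2*np.sin(q[0]+q[1])-r,h+L1*np.cos(q[0])+L2*np.cos(q[0]+q[1])-z],[.4,1.8])
    print(q,'elbow r',a0+L1*np.sin(q[0]),'dz elbow over wrist',L1*np.cos(q[0])+h-z, 'elbow z-h', L1*np.cos(q[0]))
E
```

```text
[319.00322669 306.50196218 207.56774262] [ 1.21281809 -0.10615115 -4.69657149] 55.420369920855016 [ 5.11751327e-01  3.03162693e-01  1.89524311e+00  7.32037971e-05
  9.34561225e-01 -5.92651467e-01]
[-105.31402088 -251.23773618  720.3053945   385.10099198] [138.15396217] [2.55141691 2.33445166 0.16438441 0.1165547 ]
[0.35309373 1.82459588] elbow r 143.76926036129663 dz elbow over wrist 219.63013578756454 elbow z-h 675.8678719655198
[0.45953637 1.98934503] elbow r 214.16491848338308 dz elbow over wrist 296.34190155272495 elbow z-h 645.5796377306802
[0.58841111 1.82693498] elbow r 294.484321596021 dz elbow over wrist 287.92930789470233 elbow z-h 599.1670440726576
```

Call:
{"api": "apply_moves", "payload": {
  "series": [
    [[-0.6,-0.33,0,0,0,0,-1],[-0.6,-0.33,0,0,0,0,-1],[-0.6,-0.33,0,0,0,0,-1],[-0.6,-0.33,0,0,0,0,-1],[-0.6,-0.33,0,0,0,0,-1]]
  ]
}}

```text
clock: 9.05
ee_pos: [413.0, 162.8, 202.3]
tcp_rot: [0.231, 0.973, -0.001, -0.002]
contact_force: [-0.2, 0.7, -4.8]
width: 55.5
grasp_force: 45.0
```

Call:
{"api": "apply_moves", "payload": {
  "series": [
    [[-0.6,-0.33,0,0,0,0,-1],[-0.6,-0.33,0,0,0,0,-1],[-0.39,-0.23,0,0,0,0,-1],[0,0,0,0,0,0,-1],[0,0,0,0,0,0,-1]]
  ]
}}

```text
clock: 9.55
ee_pos: [463.4, 88.5, 202.3]
tcp_rot: [0.232, 0.973, -0.0, -0.002]
contact_force: [-0.7, 0.7, -5.4]
width: 55.6
grasp_force: 45.0
```

Call:
{"api": "apply_moves", "payload": {
  "series": [
    [[0,0,0,0,0,1,-1],[0,0,0,0,0,1,-1],[0,0,0,0,0,1,-1],[0,0,0,0,0,1,-1],[0,0,0,0,0,1,-1]]
  ]
}}

```text
clock: 10.05
ee_pos: [462.9, 89.9, 203.1]
tcp_rot: [0.397, 0.918, -0.0, -0.002]
contact_force: [-0.2, -0.4, -4.5]
width: 55.4
grasp_force: 45.0
```

Call:
{"api": "apply_moves", "payload": {
  "series": [
    [[0,0,0,0,0,1,-1],[0,0,0,0,0,1,-1],[0,0,0,0,0,1,-1],[0,0,0,0,0,1,-1],[0,0,0,0,0,1,-1]]
  ]
}}

```text
clock: 10.55
ee_pos: [462.9, 90.0, 203.0]
tcp_rot: [0.551, 0.835, -0.001, -0.002]
contact_force: [0.4, 0.0, -4.1]
width: 55.6
grasp_force: 45.0
```

Call:
{"api": "apply_moves", "payload": {
  "series": [
    [[0,0,0.6,0,0,1,-1],[0,0,0.6,0,0,1,-1],[0,0,0,0,0,0.75,-1],[0,0,0,0,0,0,-1],[0,0,0,0,0,0,-1]]
  ]
}}

```text
clock: 11.05
ee_pos: [464.4, 89.4, 143.8]
tcp_rot: [0.627, 0.779, -0.0, -0.0]
contact_force: [-0.8, 0.2, -4.0]
width: 55.5
grasp_force: 45.0
```

```bash
python3 - <<'E'
from h import *
import pickle
s=observe(); print(s['ee_pos'],s['contact_force'],s['torque'],s['tcp_rot'],s['qpos'])
cs={n:snap(n,n+'3.png') for n in('side','top')}; pickle.dump(cs,open('cs3.pkl','wb'))
o=np.zeros((600,800,3),np.uint8)
o[:,:500]=cv2.resize(cs['side']['frame'][100:244,200:320],(500,600),interpolation=cv2.INTER_CUBIC)
o[:300,500:]=cv2.resize(cs['top']['frame'][130:230,205:305],(300,300),interpolation=cv2.INTER_CUBIC)
o[300:,500:]=cv2.resize(cs['top']['frame'],(300,300))
cv2.imwrite('pics/z3.png',o)
E
```

```text
[464.43191521  89.44283414 143.83684994] [-0.79060823  0.17510141 -3.95158838] [-0.0245242   0.04955827  0.04627652] [ 6.26672013e-01  7.79283013e-01 -1.78630316e-04 -3.76668313e-04] [-4.67459320e-02  4.52111321e-01  1.88489737e+00  2.15752886e-04
  8.05403090e-01 -2.63141131e-01]
```

View pics/z3.png

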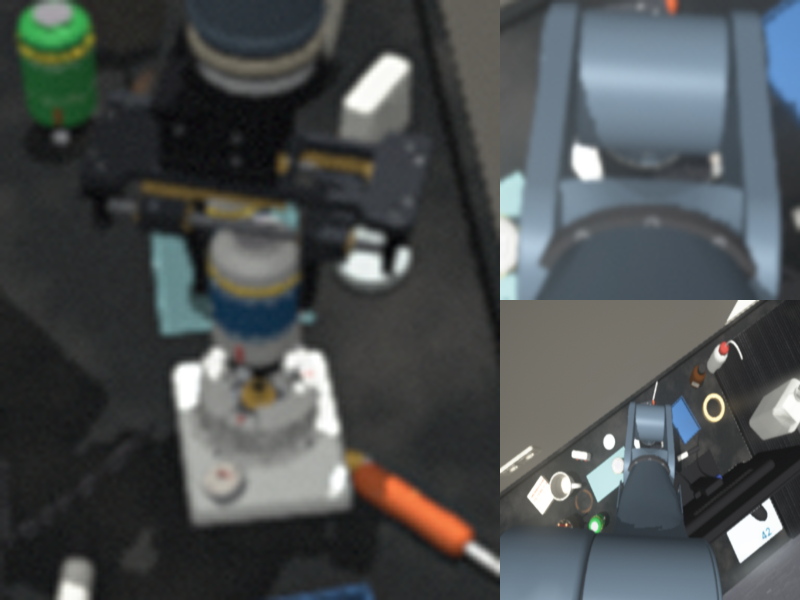

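The crop shows the cartridge above the ring, its mark at (238,352) and the ring dots at (240,420) and (307,373). The arm is clear of the monitor. I'll check the angle and descend.

Call:
{"api": "apply_moves", "payload": {
  "series": [
    [[-0.033,0.01,0.25,0,0,0,-1],[0,0,0.25,0,0,0,-1],[0,0,0,0,0,0,-1],[0,0,0,0,0,0,-1]]
  ]
}}

```text
clock: 11.55
ee_pos: [466.1, 87.2, 119.5]
tcp_rot: [0.627, 0.779, 0.0, 0.0]
contact_force: [0.1, -0.4, -3.9]
width: 55.6
grasp_force: 45.0
```

```bash
cat >> h.py <<'E'
def cyl(c,u,v,xy,r=28):
    xy=np.array(xy); o,d=ray(c,u,v); a=d[:2]@d[:2]; w=o[:2]-xy; b=w@d[:2]; q=w@w-r*r; D=b*b-a*q
    t=(-b-np.sqrt(max(D,0)))/a; p=o+t*d; return p.round(1), np.degrees(np.arctan2(*(p[:2]-xy)[::-1])).round(1)
def st():
    s=observe(); a=R.from_quat(s['tcp_rot']).as_matrix()[:,1]
    print(s['clock'].__round__(2) if hasattr(s['clock'],'__round__') else s['clock'],s['ee_pos'].round(1),'F',s['contact_force'].round(1),'M',s['torque'].round(2),'yaw',np.degrees(np.arctan2(a[1],a[0])).round(1),'w',s['width'].__round__(1),'g',s['grasp_force'].__round__(0))
E
python3 - <<'E'
from h import *
import pickle
c=pickle.load(open('cs3.pkl','rb'))['side']
k=120/500
print(cyl(c,200+238*k,100+352*k,(464.4,89.4)))
for q in((240,420),(307,373)):
    p=at_z(c,200+q[0]*k,100+q[1]*k,60); print(p,np.degrees(np.arctan2(p[1]-88,p[0]-465.5)))
st()
E
```

```text
(array([466.5,  61.5, 115.4]), np.float64(-85.6))
[471.39592156  53.6081774   60.        ] -80.2721292581508
[494.03672647 107.83664584  60.        ] 34.8042024335491
11.55 [466.1  87.2 119.5] F [ 0.1 -0.4 -3.9] M [-0.09  0.03 -0.03] yaw 12.3 w 55.6 g 45.0
```

Call:
{"api": "apply_moves", "payload": {
  "series": [
    [[0,0,0.05,0,0,0,-1],[0,0,0.05,0,0,0,-1],[0,0,0.04,0,0,0,-1],[0,0,0.03,0,0,0,-1],[0,0,0,0,0,0,-1]]
  ]
}}

```text
clock: 12.05
ee_pos: [466.6, 87.2, 111.3]
tcp_rot: [0.628, 0.779, 0.001, 0.001]
contact_force: [-1.2, 1.0, 3.8]
width: 55.3
grasp_force: 44.9
```

```bash
python3 -c "
from h import *
st()"
```

```text
12.05 [466.6  87.2 111.3] F [-1.2  1.   3.8] M [0.01 0.27 0.04] yaw 12.3 w 55.3 g 45.0
```

Call:
{"api": "apply_moves", "payload": {
  "series": [
    [[0.023,-0.022,0,0,0,0,-1],[0,0,0.02,0,0,0,-1],[0,0,0,0,0,0,-1]]
  ]
}}

```text
clock: 12.35
ee_pos: [466.4, 87.6, 110.4]
tcp_rot: [0.627, 0.779, 0.001, 0.002]
contact_force: [0.2, -0.8, 4.9]
width: 55.6
grasp_force: 45.0
```

```bash
python3 -c "
from h import *
st()"
```

```text
12.35 [466.4  87.6 110.4] F [ 0.2 -0.8  4.9] M [-0.38 -0.08  0.02] yaw 12.3 w 55.6 g 45.0
```

Call:
{"api": "apply_moves", "payload": {
  "series": [
    [[0,0,0,0,0,-0.3,-1],[0,0,0,0,0,-0.3,-1],[0,0,0.02,0,0,0,-1],[0,0,0,0,0,0,-1]]
  ]
}}

```text
clock: 12.75
ee_pos: [466.4, 87.7, 109.4]
tcp_rot: [0.611, 0.792, 0.001, 0.002]
contact_force: [1.0, -1.6, 7.1]
width: 55.3
grasp_force: 45.0
```

```bash
python3 -c "
from h import *
st()"
```

```text
12.75 [466.4  87.7 109.4] F [ 1.  -1.6  7.1] M [-0.3  -0.1   0.01] yaw 14.7 w 55.3 g 45.0
```

Call:
{"api": "apply_moves", "payload": {
  "series": [
    [[-0.022,0.005,0,0,0,0,-1],[0,0,0,0,0,0,-1],[0,0,0,0,0,0,-1]]
  ]
}}

```text
clock: 13.05
ee_pos: [466.6, 87.2, 109.4]
tcp_rot: [0.611, 0.791, 0.001, 0.001]
contact_force: [-0.1, 0.6, 6.0]
width: 55.2
grasp_force: 45.0
```

```bash
python3 -c "
from h import *
st()"
```

```text
13.05 [466.6  87.2 109.4] F [-0.1  0.6  6. ] M [ 0.13 -0.01 -0.01] yaw 14.6 w 55.2 g 45.0
```

Call:
{"api": "apply_moves", "payload": {
  "series": [
    [[0,0,0,0,0,-0.3,-1],[0,0,0,0,0,-0.3,-1],[0,0,0,0,0,0,-1]]
  ]
}}

```text
clock: 13.35
ee_pos: [466.7, 87.3, 109.5]
tcp_rot: [0.595, 0.804, 0.001, 0.001]
contact_force: [-0.2, 0.8, 4.9]
width: 55.3
grasp_force: 45.0
```

```bash
python3 -c "
from h import *
st()"
```

```text
13.35 [466.7  87.3 109.5] F [-0.2  0.8  4.9] M [ 0.15 -0.03 -0.05] yaw 17.0 w 55.3 g 45.0
```

Call:
{"api": "apply_moves", "payload": {
  "series": [
    [[0,0,0,0,0,0.25,-1],[0,0,0.03,0,0,0,-1],[0,0,0.03,0,0,0,-1],[0,0,0,0,0,0,-1]]
  ]
}}

```text
clock: 13.75
ee_pos: [466.6, 87.2, 106.4]
tcp_rot: [0.602, 0.799, 0.001, 0.001]
contact_force: [0.3, 0.4, 7.2]
width: 55.3
grasp_force: 45.0
```

```bash
python3 -c "
from h import *
st()"
```

```text
13.75 [466.6  87.2 106.4] F [0.3 0.4 7.2] M [ 0.19 -0.01  0.01] yaw 16.0 w 55.3 g 45.0
```

Call:
{"api": "apply_moves", "payload": {
  "series": [
    [[0,0,0.03,0,0,0,-1],[0,0,0.03,0,0,0,-1],[0,0,0.03,0,0,0,-1],[0,0,0.03,0,0,0,-1],[0,0,0,0,0,0,-1]]
  ]
}}

```text
clock: 14.25
ee_pos: [466.8, 87.2, 103.0]
tcp_rot: [0.601, 0.799, 0.001, 0.002]
contact_force: [-3.3, 1.7, 30.1]
width: 55.3
grasp_force: 45.0
```

```bash
python3 -c "
from h import *
st()"
```

```text
14.25 [466.8  87.2 103. ] F [-3.3  1.7 30.1] M [ 0.09  1.09 -0.02] yaw 16.1 w 55.3 g 45.0
```

Call:
{"api": "apply_moves", "payload": {
  "series": [
    [[0,0,-0.07,0,0,0,-1],[0.012,-0.021,0,0,0,0,-1],[0,0,0,0,0,0,-1]]
  ]
}}

```text
clock: 14.55
ee_pos: [466.5, 87.3, 104.7]
tcp_rot: [0.602, 0.799, 0.002, 0.003]
contact_force: [0.3, 0.3, 8.1]
width: 55.3
grasp_force: 45.0
```

```bash
python3 -c "
from h import *
st()"
```

```text
14.55 [466.5  87.3 104.7] F [0.3 0.3 8.1] M [ 0.08 -0.11  0.04] yaw 16.0 w 55.3 g 45.0
```

Call:
{"api": "apply_moves", "payload": {
  "series": [
    [[0,0,0.03,0,0,0,-1],[0,0,0.01,0,0,0,-1],[0,0,0,0,0,0,-1]]
  ]
}}

```text
clock: 14.85
ee_pos: [466.6, 87.3, 103.2]
tcp_rot: [0.602, 0.799, 0.002, 0.003]
contact_force: [0.6, 1.6, 16.4]
width: 55.7
grasp_force: 45.0
```

```bash
python3 -c "
from h import *
st()"
```

```text
14.85 [466.6  87.3 103.2] F [ 0.6  1.6 16.4] M [0.03 0.22 0.03] yaw 16.0 w 55.7 g 45.0
```

Call:
{"api": "apply_moves", "payload": {
  "series": [
    [[0,0,-0.01,0,0,0.5,-1],[0,0,0,0,0,0.5,-1],[0,0,0,0,0,0.5,-1],[0,0,0,0,0,0,-1]]
  ]
}}

```text
clock: 15.25
ee_pos: [466.2, 87.2, 103.2]
tcp_rot: [0.643, 0.766, 0.002, 0.002]
contact_force: [-0.0, 0.5, 12.3]
width: 55.4
grasp_force: 45.0
```

```bash
python3 -c "
from h import *
st()"
```

```text
15.25 [466.2  87.2 103.2] F [-0.   0.5 12.3] M [-0.02  0.1  -0.08] yaw 10.0 w 55.4 g 45.0
```

Call:
{"api": "apply_moves", "payload": {
  "series": [
    [[0,0,0,0,0,0.6,-1],[0,0,0,0,0,0.6,-1],[0,0,0,0,0,0.6,-1],[0,0,0,0,0,0,-1]]
  ]
}}

```text
clock: 15.65
ee_pos: [465.9, 87.1, 103.2]
tcp_rot: [0.689, 0.724, 0.001, 0.002]
contact_force: [-0.6, -0.8, 12.8]
width: 55.9
grasp_force: 45.0
```

```bash
python3 -c "
from h import *
st()"
```

```text
15.65 [465.9  87.1 103.2] F [-0.6 -0.8 12.8] M [-0.13  0.16 -0.03] yaw 2.8 w 55.9 g 45.0
```

Call:
{"api": "apply_moves", "payload": {
  "series": [
    [[0,0,0,0,0,0.8,-1],[0,0,0,0,0,0.8,-1],[0,0,0,0,0,0.8,-1],[0,0,0,0,0,0.8,-1],[0,0,0,0,0,0.8,-1]]
  ]
}}

```text
clock: 16.15
ee_pos: [465.3, 87.1, 103.1]
tcp_rot: [0.784, 0.621, 0.001, 0.001]
contact_force: [-0.9, -0.1, 13.1]
width: 55.4
grasp_force: 44.9
```

Call:
{"api": "apply_moves", "payload": {
  "series": [
    [[0,0,0,0,0,0.8,-1],[0,0,0,0,0,0.8,-1],[0,0,0,0,0,0.8,-1],[0,0,0,0,0,0,-1]]
  ]
}}

```text
clock: 16.55
ee_pos: [465.0, 87.2, 103.1]
tcp_rot: [0.833, 0.553, 0.001, 0.001]
contact_force: [-1.7, -0.7, 13.3]
width: 55.4
grasp_force: 45.0
```

```bash
python3 -c "
from h import *
st()"
```

```text
16.55 [465.   87.2 103.1] F [-1.7 -0.7 13.3] M [-0.16  0.48  0.02] yaw -22.8 w 55.4 g 45.0
```

Call:
{"api": "apply_moves", "payload": {
  "series": [
    [[0,0,0,0,0,0.7,-1],[0,0,0,0,0,0.7,-1],[0,0,0,0,0,0.7,-1],[0,0,0,0,0,0.7,-1],[0,0,0,0,0,0,-1]]
  ]
}}

```text
clock: 17.05
ee_pos: [464.7, 87.3, 103.1]
tcp_rot: [0.883, 0.47, 0.001, 0.001]
contact_force: [-2.2, -0.2, 13.5]
width: 55.2
grasp_force: 45.0
```

```bash
python3 -c "
from h import *
st()"
```

```text
17.05 [464.7  87.3 103.1] F [-2.2 -0.2 13.5] M [-0.04  0.55 -0.03] yaw -34.0 w 55.2 g 45.0
```

Call:
{"api": "apply_moves", "payload": {
  "series": [
    [[0,0,0,0,0,0.5,-1],[0,0,0,0,0,0.5,-1],[0,0,0,0,0,0,-1]]
  ]
}}

```text
clock: 17.35
ee_pos: [464.6, 87.3, 103.1]
tcp_rot: [0.899, 0.439, 0.001, 0.0]
contact_force: [-1.9, 0.9, 13.6]
width: 55.1
grasp_force: 45.0
```

```bash
python3 -c "
from h import *
st()"
```

```text
17.35 [464.6  87.3 103.1] F [-1.9  0.9 13.6] M [ 0.06  0.59 -0.  ] yaw -38.0 w 55.1 g 45.0
```

Call:
{"api": "apply_moves", "payload": {
  "series": [
    [[0,0,0,0,0,0.5,-1],[0,0,0,0,0,0.5,-1],[0,0,0,0,0,0,-1]]
  ]
}}

```text
clock: 17.65
ee_pos: [464.6, 87.4, 103.1]
tcp_rot: [0.913, 0.407, 0.001, 0.0]
contact_force: [-2.1, 0.9, 14.2]
width: 55.0
grasp_force: 44.9
```

```bash
python3 -c "
from h import *
st()"
```

```text
17.65 [464.6  87.4 103.1] F [-2.1  0.9 14.2] M [ 0.08  0.54 -0.02] yaw -42.0 w 55.0 g 45.0
```

Call:
{"api": "apply_moves", "payload": {
  "series": [
    [[0,0,0,0,0,0.4,-1],[0,0,0,0,0,0.4,-1],[0,0,0,0,0,0,-1]]
  ]
}}

```text
clock: 17.95
ee_pos: [465.0, 88.0, 103.1]
tcp_rot: [0.924, 0.382, 0.002, 0.0]
contact_force: [-1.4, 3.2, 13.7]
width: 55.2
grasp_force: 44.9
```

```bash
python3 -c "
from h import *
st()"
```

```text
17.95 [465.   88.  103.1] F [-1.4  3.2 13.7] M [0.61 0.45 0.23] yaw -45.1 w 55.2 g 45.0
```

Call:
{"api": "apply_moves", "payload": {
  "series": [
    [[0,0,0,0,0,0.2,-1],[0,0,-0.03,0,0,0,-1],[0,0,-0.03,0,0,0,-1],[0,0,0,0,0,0,-1]]
  ]
}}

```text
clock: 18.35
ee_pos: [464.7, 87.8, 105.0]
tcp_rot: [0.927, 0.375, 0.001, 0.0]
contact_force: [0.8, 5.2, 5.4]
width: 55.1
grasp_force: 44.8
```

```bash
python3 -c "
from h import *
st()"
```

```text
18.35 [464.7  87.8 105. ] F [0.8 5.2 5.4] M [0.94 0.01 0.44] yaw -45.9 w 55.1 g 45.0
```

Call:
{"api": "apply_moves", "payload": {
  "series": [
    [[0,0,-0.03,0,0,0,-1],[0,0,-0.02,0,0,0,-1],[0,0,0,0,0,0,-1]]
  ]
}}

```text
clock: 18.65
ee_pos: [464.6, 87.8, 107.1]
tcp_rot: [0.927, 0.375, 0.001, -0.0]
contact_force: [0.7, 4.2, 3.3]
width: 55.1
grasp_force: 44.8
```

```bash
python3 -c "
from h import *
st()"
```

```text
18.65 [464.6  87.8 107.1] F [0.7 4.2 3.3] M [ 1.   -0.1   0.41] yaw -46.0 w 55.1 g 45.0
```

Call:
{"api": "apply_moves", "payload": {
  "series": [
    [[0,0,-0.02,0,0,0,-1],[0,0,-0.02,0,0,0,-1],[0,0,0,0,0,0,-1]]
  ]
}}

```text
clock: 18.95
ee_pos: [464.6, 87.8, 109.0]
tcp_rot: [0.927, 0.375, 0.001, -0.0]
contact_force: [1.5, 4.8, 2.0]
width: 55.2
grasp_force: 44.8
```

```bash
python3 -c "
from h import *
st()"
```

```text
18.95 [464.6  87.8 109. ] F [1.5 4.8 2. ] M [ 1.11 -0.17  0.44] yaw -46.0 w 55.2 g 45.0
```

Call:
{"api": "apply_moves", "payload": {
  "series": [
    [[0,0,-0.02,0,0,0,-1],[0,0,-0.02,0,0,0,-1],[0,0,0,0,0,0,-1]]
  ]
}}

```text
clock: 19.25
ee_pos: [464.6, 87.8, 109.7]
tcp_rot: [0.927, 0.375, 0.001, -0.0]
contact_force: [3.1, 5.4, -11.6]
width: 55.2
grasp_force: 44.8
```

```bash
python3 -c "
from h import *
st()"
```

```text
19.25 [464.6  87.8 109.7] F [  3.1   5.4 -11.6] M [ 1.   -0.68  0.37] yaw -46.0 w 55.2 g 45.0
```

Call:
{"api": "apply_moves", "payload": {
  "series": [
    [[0,0,0.015,0,0,0,-1],[0,0,0,0,0,0,1],[0,0,0,0,0,0,1],[0,0,0,0,0,0,1],[0,0,0,0,0,0,1]]
  ]
}}

```text
clock: 19.75
ee_pos: [463.7, 87.0, 110.2]
tcp_rot: [0.927, 0.375, -0.0, 0.0]
contact_force: [0.7, 0.5, -0.8]
width: 79.1
grasp_force: 0.0
```

Call:
{"api": "apply_moves", "payload": {
  "series": [
    [[0,0,-0.6,0,0,0,1],[0,0,-0.9,0,0,0,1],[0,0,-0.4,0,0,0,1],[0,0,0,0,0,0,1],[0,0,0,0,0,0,1]]
  ]
}}

```text
clock: 20.25
ee_pos: [463.7, 87.2, 205.4]
tcp_rot: [0.927, 0.375, 0.0, 0.0]
contact_force: [-0.3, 0.6, -0.1]
width: 86.9
grasp_force: 0.0
```

```bash
python3 - <<'E'
from h import *
import pickle
st(); c=snap('side','s4.png'); pickle.dump(c,open('c4.pkl','wb'))
cv2.imwrite('pics/z4.png',cv2.resize(c['frame'][90:230,200:320],(600,600),interpolation=cv2.INTER_CUBIC) if 0 else cv2.resize(c['frame'][90:230,200:320],(514,600),interpolation=cv2.INTER_CUBIC))
print([proj(c,(465,87.5,z)).round(1) for z in (48+110,53.5+110)])
E
```

```text
20.25 [463.7  87.2 205.4] F [-0.3  0.6 -0.1] M [-0.1   0.1  -0.01] yaw -46.0 w 86.9 g 0.0
[array([260.9, 166.2]), array([260.9, 164.6])]
```

View pics/z4.png

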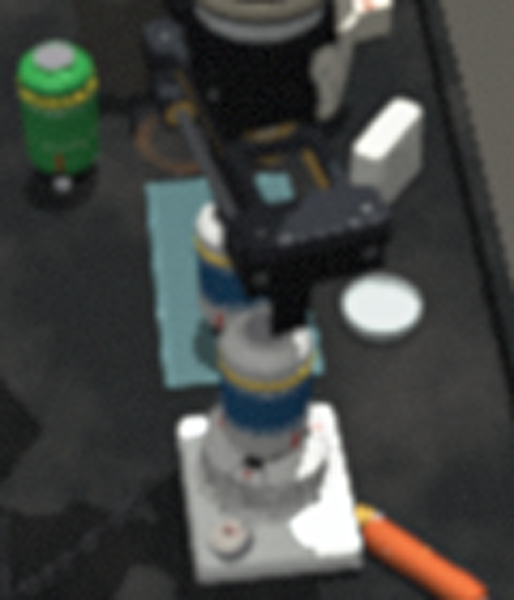

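Call:
{"api": "apply_moves", "payload": {
  "series": [
    [[0.18,-0.73,0,0,0,0,1],[0.18,-0.73,0,0,0,0,1],[0.18,-0.73,0,0,0,0,1],[0.18,-0.74,0,0,0,0,1],[0,0,0,0,0,0,1]]
  ],
  "force": 30
}}

```text
clock: 20.8
ee_pos: [383.6, 219.8, 203.6]
tcp_rot: [0.926, 0.377, -0.003, -0.001]
contact_force: [-0.3, -1.1, -0.3]
width: 86.9
grasp_force: 0.0
```

Call:
{"api": "apply_moves", "payload": {
  "series": [
    [[0,0,0.6,0,0,0,1],[0,0,0.4,0,0,0,1],[0,0,0,0,0,0,1],[0,0,0,0,0,0,1]]
  ]
}}

```text
clock: 21.2
ee_pos: [387.7, 217.0, 154.5]
tcp_rot: [0.927, 0.375, -0.001, -0.0]
contact_force: [-0.3, 0.2, 0.3]
width: 87.0
grasp_force: 0.0
```

Call:
{"api": "apply_moves", "payload": {
  "series": [
    [[0,0,0.8,0,0,0,1],[0,0,0.8,0,0,0,1],[0,0,0.35,0,0,0,1],[0,0,0,0,0,0,1],[0,0,0,0,0,0,-1]]
  ]
}}

```text
clock: 21.7
ee_pos: [388.9, 217.6, 58.4]
tcp_rot: [0.927, 0.375, 0.001, 0.0]
contact_force: [0.6, 0.1, 0.2]
width: 83.9
grasp_force: 0.0
```

Call:
{"api": "apply_moves", "payload": {
  "series": [
    [[0,0,0,0,0,0,-1],[0,0,0,0,0,0,-1],[0,0,0,0,0,0,-1],[0,0,0,0,0,0,-1],[0,0,-0.2,0,0,0,-1]]
  ]
}}

```text
clock: 22.2
ee_pos: [387.2, 217.4, 67.6]
tcp_rot: [0.927, 0.375, -0.001, -0.0]
contact_force: [-0.2, -0.3, -0.7]
width: 55.4
grasp_force: 29.7
```

Call:
{"api": "apply_moves", "payload": {
  "series": [
    [[0,0,-0.7,0,0,0,-1],[0,0,-0.9,0,0,0,-1],[0,0,-0.9,0,0,0,-1],[0,0,-0.9,0,0,0,-1],[0,0,-0.5,0,0,0,-1]]
  ]
}}

```text
clock: 22.7
ee_pos: [388.7, 217.9, 266.9]
tcp_rot: [0.927, 0.375, 0.003, 0.0]
contact_force: [0.3, -0.1, -1.9]
width: 55.6
grasp_force: 29.7
```

```bash
python3 -c "
from h import *
st()"
```

```text
22.7 [388.7 217.9 266.9] F [ 0.3 -0.1 -1.9] M [-0.11  0.02  0.03] yaw -45.9 w 55.6 g 30.0
```

Call:
{"api": "apply_moves", "payload": {
  "series": [
    [[-0.19,0.67,0,0,0,0,-1],[-0.19,0.67,0,0,0,0,-1],[-0.19,0.67,0,0,0,0,-1],[-0.19,0.67,0,0,0,0,-1],[-0.19,0.67,0,0,0,0,-1]]
  ]
}}

```text
clock: 23.2
ee_pos: [469.9, 63.1, 263.2]
tcp_rot: [0.927, 0.375, -0.0, -0.0]
contact_force: [0.6, 0.0, -2.6]
width: 55.6
grasp_force: 29.7
```

Call:
{"api": "apply_moves", "payload": {
  "series": [
    [[-0.19,0.67,0,0,0,0,-1],[-0.19,0.67,0,0,0,0,-1],[-0.19,0.67,0,0,0,0,-1],[-0.19,0.67,0,0,0,0,-1],[-0.19,0.67,0,0,0,0,-1]]
  ]
}}

```text
clock: 23.7
ee_pos: [552.3, -90.2, 263.0]
tcp_rot: [0.927, 0.375, -0.0, -0.0]
contact_force: [0.0, 0.0, -2.4]
width: 55.8
grasp_force: 29.7
```

Call:
{"api": "apply_moves", "payload": {
  "series": [
    [[0,0,0,0,0,0,-1],[0,0,0.7,0,0,0,-1],[0,0,0.8,0,0,0,-1],[0,0,0.8,0,0,0,-1],[0,0,0,0,0,0,-1]]
  ]
}}

```text
clock: 24.2
ee_pos: [547.3, -86.9, 143.1]
tcp_rot: [0.927, 0.375, -0.005, -0.005]
contact_force: [-1.5, 0.2, -2.3]
width: 55.7
grasp_force: 29.7
```

```bash
python3 - <<'E'
from h import *
st(); c=snap('side','s5.png')
cv2.imwrite('pics/z5.png',cv2.resize(c['frame'][100:320,190:370],(490,600),interpolation=cv2.INTER_CUBIC))
print(((proj(c,(554,-90,3))-[190,100])*2.725).round())
E
```

```text
24.2 [547.3 -86.9 143.1] F [-1.5  0.2 -2.3] M [-0.05  0.17  0.  ] yaw -45.9 w 55.7 g 30.0
[199. 454.]
```

View pics/z5.png

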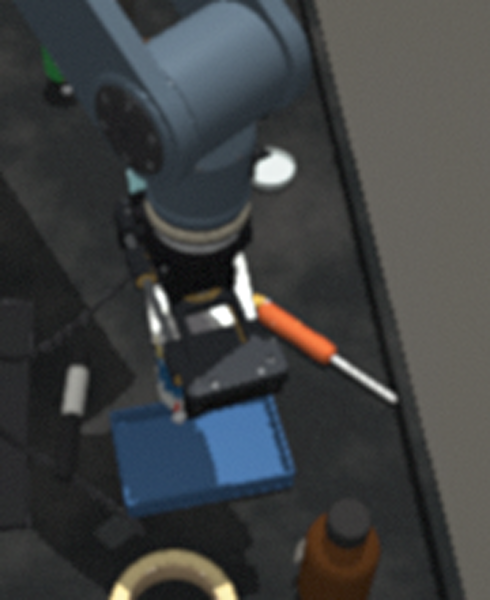

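The side crop shows the cartridge over the tray, centre predicted at (199,454), and the bottle well clear.

Call:
{"api": "apply_moves", "payload": {
  "series": [
    [[0,0,0,0,0,0,-1],[0,0,0,0,0,0,-1]]
  ]
}}

```text
clock: 24.45
ee_pos: [554.3, -89.6, 150.3]
tcp_rot: [0.927, 0.375, 0.002, 0.002]
contact_force: [-0.0, -0.6, -0.9]
width: 56.0
grasp_force: 29.7
```

Call:
{"api": "apply_moves", "payload": {
  "series": [
    [[0,0,0.5,0,0,0,-1],[0,0,0.5,0,0,0,-1],[0,0,0.4,0,0,0,-1],[0,0,0,0,0,0,-1],[0,0,0,0,0,0,-1]]
  ]
}}

```text
clock: 24.95
ee_pos: [553.8, -89.5, 79.3]
tcp_rot: [0.927, 0.375, 0.001, 0.001]
contact_force: [-0.3, 0.9, -2.4]
width: 55.8
grasp_force: 29.7
```

```bash
python3 -c "
from h import *
st()"
```

```text
24.95 [553.8 -89.5  79.3] F [-0.3  0.9 -2.4] M [-0.03  0.08 -0.07] yaw -45.9 w 55.8 g 30.0
```

Call:
{"api": "apply_moves", "payload": {
  "series": [
    [[0,0,0.2,0,0,0,-1],[0,0,0.08,0,0,0,-1],[0,0,0.04,0,0,0,-1],[0,0,0.03,0,0,0,-1],[0,0,0,0,0,0,-1]]
  ]
}}

```text
clock: 25.45
ee_pos: [552.6, -89.2, 60.2]
tcp_rot: [0.927, 0.375, -0.0, -0.0]
contact_force: [0.1, 0.7, -1.8]
width: 55.9
grasp_force: 29.7
```

```bash
python3 -c "
from h import *
st()"
```

```text
25.45 [552.6 -89.2  60.2] F [ 0.1  0.7 -1.8] M [-0.07  0.11  0.  ] yaw -45.9 w 55.9 g 30.0
```

Call:
{"api": "apply_moves", "payload": {
  "series": [
    [[0,0,0.02,0,0,0,-1],[0,0,0.015,0,0,0,-1],[0,0,0,0,0,0,-1]]
  ]
}}

```text
clock: 25.75
ee_pos: [552.7, -89.2, 58.6]
tcp_rot: [0.927, 0.375, 0.0, 0.0]
contact_force: [-0.1, -0.0, -2.3]
width: 55.9
grasp_force: 29.7
```

```bash
python3 -c "
from h import *
st()"
```

```text
25.75 [552.7 -89.2  58.6] F [-0.1 -0.  -2.3] M [-0.06  0.11  0.02] yaw -45.9 w 55.9 g 30.0
```

Call:
{"api": "apply_moves", "payload": {
  "series": [
    [[0,0,0.02,0,0,0,-1],[0,0,0,0,0,0,-1]]
  ]
}}

```text
clock: 25.95
ee_pos: [552.8, -89.1, 58.5]
tcp_rot: [0.927, 0.375, 0.0, 0.0]
contact_force: [-0.1, 0.9, 4.7]
width: 55.6
grasp_force: 29.7
```

Call:
{"api": "apply_moves", "payload": {
  "series": [
    [[0,0,0.02,0,0,0,-1],[0,0,0,0,0,0,-1]]
  ]
}}

```text
clock: 26.15
ee_pos: [552.7, -88.9, 58.3]
tcp_rot: [0.927, 0.375, 0.0, 0.0]
contact_force: [-1.8, 2.0, 11.1]
width: 55.9
grasp_force: 29.8
```

```bash
python3 -c "
from h import *
st()"
```

```text
26.15 [552.7 -88.9  58.3] F [-1.8  2.  11.1] M [ 0.2   0.53 -0.04] yaw -45.9 w 55.9 g 30.0
```

Contact with the tray floor. Back off slightly, release and retreat.

Call:
{"api": "apply_moves", "payload": {
  "series": [
    [[0,0,-0.035,0,0,0,-1],[0,0,0,0,0,0,1],[0,0,0,0,0,0,1],[0,0,0,0,0,0,1],[0,0,0,0,0,0,1]]
  ]
}}

```text
clock: 26.65
ee_pos: [552.7, -89.2, 58.1]
tcp_rot: [0.927, 0.375, -0.0, -0.0]
contact_force: [-0.5, 0.0, 0.5]
width: 79.8
grasp_force: 0.0
```

Call:
{"api": "apply_moves", "payload": {
  "series": [
    [[0,0,-0.4,0,0,0,1],[0,0,-0.8,0,0,0,1],[0,0,-0.8,0,0,0,1],[0,0,-0.8,0,0,0,1],[0,0,-0.8,0,0,0,1]]
  ]
}}

```text
clock: 27.15
ee_pos: [552.3, -89.1, 239.7]
tcp_rot: [0.927, 0.375, -0.0, -0.0]
contact_force: [0.4, 0.2, -0.4]
width: 87.0
grasp_force: 0.0
```

Call:
{"api": "apply_moves", "payload": {
  "series": [
    [[0,0,-0.4,0,0,0,1],[0.2,-0.67,0,0,0,0,1],[0.2,-0.67,0,0,0,0,1],[0.2,-0.67,0,0,0,0,1],[0.2,-0.67,0,0,0,0,1]]
  ]
}}

```text
clock: 27.65
ee_pos: [487.3, 35.9, 258.2]
tcp_rot: [0.927, 0.375, -0.0, -0.0]
contact_force: [0.4, -0.2, 0.8]
width: 87.0
grasp_force: 0.0
```

Call:
{"api": "apply_moves", "payload": {
  "series": [
    [[0.2,-0.67,0,0,0,0,1],[0.2,-0.67,0,0,0,0,1],[0.2,-0.67,0,0,0,0,1],[0.2,-0.67,0,0,0,0,1],[0,0,0,0,0,0,1]]
  ]
}}

```text
clock: 28.15
ee_pos: [420.8, 161.7, 258.1]
tcp_rot: [0.926, 0.377, -0.001, -0.001]
contact_force: [-0.9, -1.1, 1.1]
width: 87.0
grasp_force: 0.0
```

```bash
python3 - <<'E'
from h import *
st(); c=snap('side','s6.png'); t=snap('top','t6.png')
o=np.zeros((600,800,3),np.uint8)
o[:,:490]=cv2.resize(c['frame'][100:320,190:370],(490,600),interpolation=cv2.INTER_CUBIC)
o[:310,490:]=cv2.resize(t['frame'][100:220,200:320],(310,310),interpolation=cv2.INTER_CUBIC)
cv2.imwrite('pics/z6.png',o)
E
```

```text
28.15 [420.8 161.7 258.1] F [-0.9 -1.1  1.1] M [-0.12  0.17  0.01] yaw -45.7 w 87.0 g 0.0
```

View pics/z6.png

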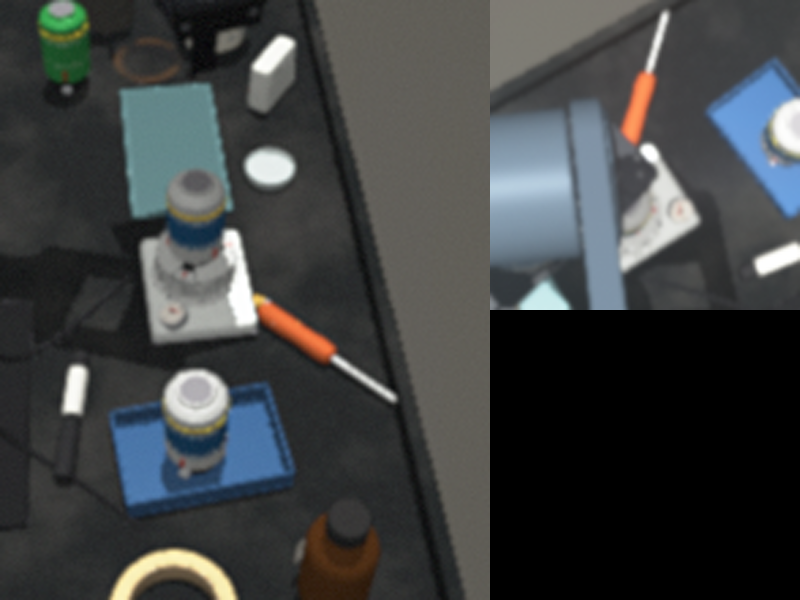

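The picture shows the full cartridge standing locked in the dock at (195,215) and the spent one upright in the tray at (197,420). Nothing else has moved.

```bash
python3 -c "
from h import *
st(); print(sign_off())"
```

```text
28.25 [423.6 159.4 258.4] F [0.  0.1 0.2] M [-0.1   0.1  -0.01] yaw -45.8 w 86.7 g 0.0
the job is handed in; nothing more can be done
None
```

The full cartridge (about 4.5 N, against about 2.2 N for the spent one) is locked in the gas dock, the spent one stands upright in the blue tray, and the job was handed in at 28 s with nothing else moved.

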